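Let the marbles out of the rocking bowl past a held card

ROBOT

A 7-joint arm with a two-finger parallel gripper is mounted at the origin on the work surface. World frame = base frame: x ahead of the robot, y to its left, z up, the work surface at z = 0. Lengths are in m, angles in rad, forces in N, time in s.
With the tool pointing down it reaches from about 0.35 to 0.9 m from the base axis. Payload 7.2 kg.
Tool frame: the origin (TCP) lies on the centre line of the jaws, within the pads' length; the fingertips stand 17 mm ahead of it and the grasp point (between the pads) lies 2 mm behind it; z points along the fingers, y is the line along which they close (so a half turn about z gives the same grasp; the last joint's range is limited). The gripper opens to 88 mm and grips with 3 to 60 N. Pads are 20 mm wide; open, the fingers measure 115 mm over their backs; the gripper's body (75 mm by 178 mm) begins 61 mm behind the grasp point.
Start: joints at [-1.251, 0.411, -0.013, 1.596, 0.006, 1.134, -0.082], TCP at [0.236, 0.579, 0.24] pointing down, gripper open.
Joint ranges: [-2.95, 2.95], [-0.29, 1.99], [-1.47, 1.44], [0.14, 2.54], [-1.03, 4.17], [0.13, 1.85], [-2.86, 2.86]. Speed limits (rad/s): [2.39, 2.39, 3.01, 3.01, 3.14, 3.14, 3.14].

INTERFACE

Orientations are given as a unit quaternion [w, x, y, z].
In Python, from cell import * gives the robot as it stands.
- The arm moves only by the tool jog_arm, never from a script. Its argument "deltas" is text: rows parted by semicolons, each of 7 numbers parted by spaces: the shift along the world's x, y, z in m, then the turn, a rotation vector about the world's x, y, z in degrees, then the closure, from 0 (fully open) to 1 (shut). A call has 1 to 8 rows; each row shifts and turns the commanded pose from where the row before left it; what a row does not reach is not made up. A row lasts 1/12 s, in which the tool goes at most 41.7 mm and 7.16 degrees, less where a joint would pass 70% of its speed; a pose out of reach is approached as far as the arm can. A call with a gripper value outside its range is refused whole. The fingers move at their own pace and stop on an object; "newtons" is the grip in N (left out, the last holds). Time passes only in rows, so rows that do not move let the fingers close. It gives the time, the measured TCP pose, the force, the opening and the grip force at its end, in the units of the state.
- state(): the state, without advancing time (a new reading comes with each control period).
- grab_frame(name): name is "scene" or "top" or "wrist"; returns (picture, depth): 384x512x3 uint8, red, green, blue; 384x512 float32, m along the optical axis (not along the pixel's ray), 0 where there is no reading.
- calibration(name): a dict with "intrinsics" (3x3 intrinsics, pixels), "origin" and "orientation" of the camera in the world. Camera axes: x right, y up, looking along -z (the intrinsics and any distortion apply to the point x, -y, -z); pixel columns grow to the right and rows downward; lengths in m; the calibration is good to about 2 mm. The wrist camera is an equidistant fisheye: a pixel r from the principal point sees the ray r / f radians off the axis. A picture is of the moment at which its call begins: read the wrist's pose just before it. calibration takes no time and is no camera call; for the wrist camera it gives the pose at the moment of the call.
- finish_job(): hands the job in; it is judged then, once.
The state is a dict: "t": time; "qpos": joint angles; "dq": joint speeds; "joint_efforts": joint torques, N m; "eef_pos": TCP position; "tcp_rot": TCP orientation; "contact_force": force on the tool from outside, world axes, zero at the start; "torque": the same for the moment, N m; "width": opening from 0.0 (shut) to 1.0 (fully open); "grasp_force": force on a finger pad.
Only numpy, scipy, OpenCV 4.12 (cv2) and the standard library are available. Lean on these libraries where they do the work, as an engineer would, in place of code of your own. Each camera call takes 0.05 s, during which the arm holds its last target. There are 200 camera calls.

TASK

Take the wider of the two dark hardboard cards, hold it upright across the open lip of the rocking bowl, pushed along to the end away from the white tray so that only a gap of about one and a half to two marbles is left at the tray end, and press the lip down with it so that the three marbles run out through the gap into the tray. When all three are in the tray, let the bowl rock back and put the card down on the table, clear of the bowl and the tray.

Things in the scene. Friction and masses are not known exactly. Their poses are not given: they have to be found in the camera images.
- card_mid (a point): Centre of the wider card: a dark hardboard plate, 10 mm thick (its x), 100 mm wide (its y), 90 mm tall (its z), 70 g, standing upright on its long edge; its centre is 45 mm up. A card of the same board, as tall but only 50 mm wide, stands near it, on either side, and is not wanted.
- lip (a point): Middle of the bowl's straight open lip, on the floor's upper face right at the edge, about 104 mm above the table at rest. Axes: x out of the bowl, square to the lip; y along the lip to the tray end; z up off the floor. Good place for the card: parallel to the lip, lower edge on the floor 12 mm inside it, card centre at y = -15 mm (gaps 40 mm at the tray end, 10 mm at the other); 10 mm off still works.
- stand: Wooden stand of the rocking bowl, fixed, origin on the table under the bowl's middle, axes as the lip's but level. The aluminium bowl is round, 170 mm inside, with a flat floor, a flattened back and a wall 32 mm high; a piece is cut off straight 45 mm from its middle: this is the lip, 144 mm long, without a wall.
- pan (a joint): Rocking of the bowl, rad. 0 at rest: floor 4 degrees down to the back, where the marbles lie. 0.30: tipped to its stop, 13 degrees down to the lip, the tray end lowest, so that marbles run along the card to the gap; above 0.17 they run. Spring return: 3 to 5 N down on the card tips it, the card sinking 15 to 30 mm. Hinge under the floor's back part, about 90 mm behind the lip.
- tray: White open tray, 120 x 110 mm (its x, y), 45 mm high, walls 4 mm, standing on the table below and beyond the +y end of the lip; origin under its centre.
- marble0_center (a point): Centre of a green glass marble, 22 mm across, 14 g, rolling freely; it starts at the back of the bowl.
- marble1_center (a point): Centre of a green glass marble, 22 mm across, 14 g, rolling freely; it starts at the back of the bowl.
- marble2_center (a point): Centre of a green glass marble, 22 mm across, 14 g, rolling freely; it starts at the back of the bowl.
There are look-alikes about, which are no part of the job. Leave any blue or pink look-alike of the stand alone.

How it is judged:
On the way:
1. the wider card stands along the lip (17 degrees), within 55 mm of its edge, centre 0 to 35 mm off the middle away from the tray end, and presses the bowl tipped (over 0.17 rad) (y of card_mid in the frame of lip between -0.035 and 0.006 m and x of card_mid in the frame of lip between -0.055 and 0.03 m and angle between the y axis of card_mid and the y axis of lip, either way round below 0.3 rad and contact force between card and pan above 0.2 N and value of joint pan above 0.17 rad), for 0.3 s.
At the end, for the whole second after the job is handed in: All three marbles lie in the tray (inside its outline, below its rim), the bowl has rocked back to within 0.04 rad of rest, and the card is at rest low on the table (centre under 60 mm up, standing or lying), touching neither bowl nor tray (x of marble0_center in the frame of tray between -0.06 and 0.06 m and y of marble0_center in the frame of tray between -0.055 and 0.055 m and height (world z) of each of marble0_center, marble1_center, marble2_center below 0.045 m and x of marble1_center in the frame of tray between -0.06 and 0.06 m and y of marble1_center in the frame of tray between -0.055 and 0.055 m and x of marble2_center in the frame of tray between -0.06 and 0.06 m and y of marble2_center in the frame of tray between -0.055 and 0.055 m and value of joint pan below 0.04 rad and height (world z) of card_mid below 0.06 m and linear speed of card below 0.03 m/s and contact force between card and pan below 0.05 N and contact force between card and tray below 0.05 N).
It also fails if it takes over 61 s, if anything falls off the work surface, if the arm or the gripper's body presses on something with over 40 N, if the wrist force passes 120 N, or if a joint passes its speed limit or range.

## Working session

There is one attempt and no reset: what is moved stays moved. The work goes in short steps, Python scripts to look and compute and a tool call to move; the robot and the scene stay as the last step left them, time stands still between calls to the robot, and variables do not carry over. Pictures are saved under pics/ and viewed, at most 10 in all, crops included, and the job is handed in when it is done.

Besides the shell and the picture viewer there is one more tool, called after "Emit:" as name(argument=value, ...), one argument or row to a line, values as JSON. jog_arm: Moves the arm, as the interface text tells. Its arguments: {"type":"object","properties":{"deltas":{"type":"string"},"newtons":{"type":"number"}},"required":["deltas"]}

```bash
mkdir -p pics; cat > h.py <<'E'
from cell import *
import numpy as np, cv2
from scipy.spatial.transform import Rotation as R
def cam(n):
    c=calibration(n); q=np.array(c["orientation"])
    M=q if q.shape==(3,3) else R.from_quat(q,scalar_first=True).as_matrix()
    return np.array(c["intrinsics"]),np.array(c["origin"]),M
def pts(n,d):
    K,o,M=cam(n); v,u=np.mgrid[:d.shape[0],:d.shape[1]]
    p=np.stack([(u-K[0,2])/K[0,0]*d,-(v-K[1,2])/K[1,1]*d,-d],-1)
    return p@M.T+o
E
python3 - <<'E'
from h import *
s=state();print({k:np.round(v,3) for k,v in s.items()})
for n in("scene","top"):
    im,d=grab_frame(n);np.savez(n+".npz",im=im,d=d,P=pts(n,d));print(n,calibration(n))
    cv2.imwrite(f"pics/{n}0.png",cv2.resize(im[...,::-1],(800,600)))
E
```

```text
{'t': np.float64(0.0), 'qpos': array([-1.251,  0.412, -0.013,  1.597,  0.006,  1.134, -0.082]), 'dq': array([ 0.   , -0.001, -0.   , -0.001,  0.001, -0.001,  0.   ]), 'joint_efforts': array([ 0.0000e+00, -5.8796e+01,  6.4200e-01, -2.9106e+01, -5.4000e-02,
        1.9000e-02,  0.0000e+00]), 'eef_pos': array([0.236, 0.578, 0.239]), 'tcp_rot': array([-0.   ,  0.193,  0.981, -0.001]), 'contact_force': array([-0.102,  0.147, -0.842]), 'torque': array([ 0.019, -0.009,  0.083]), 'grasp_force': np.float64(0.0), 'width': np.float64(0.999)}
scene {'intrinsics': array([[483.94506009,   0.        , 263.01637798],
       [  0.        , 483.94506009, 186.89546193],
       [  0.        ,   0.        ,   1.        ]]), 'origin': array([1.14757209, 0.55961127, 0.79906867]), 'orientation': array([0.38730367, 0.18763498, 0.3882468 , 0.81489472])}
top {'intrinsics': array([[353.73147059,   0.        , 259.60663505],
       [  0.        , 353.73147059, 193.64502697],
       [  0.        ,   0.        ,   1.        ]]), 'origin': array([0.34435116, 0.05075657, 0.97837478]), 'orientation': array([-0.70385271, -0.05091065,  0.05111505,  0.706673  ])}
```

View pics/scene0.png

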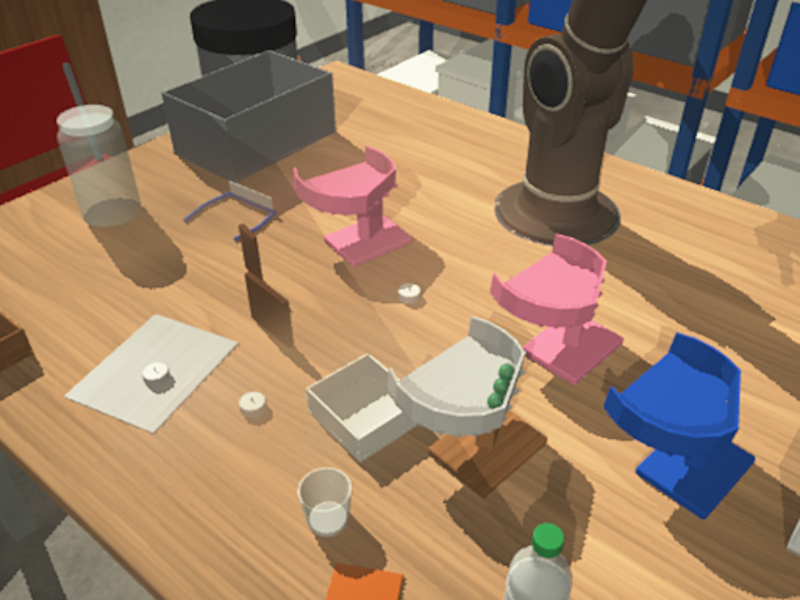

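View pics/top0.png

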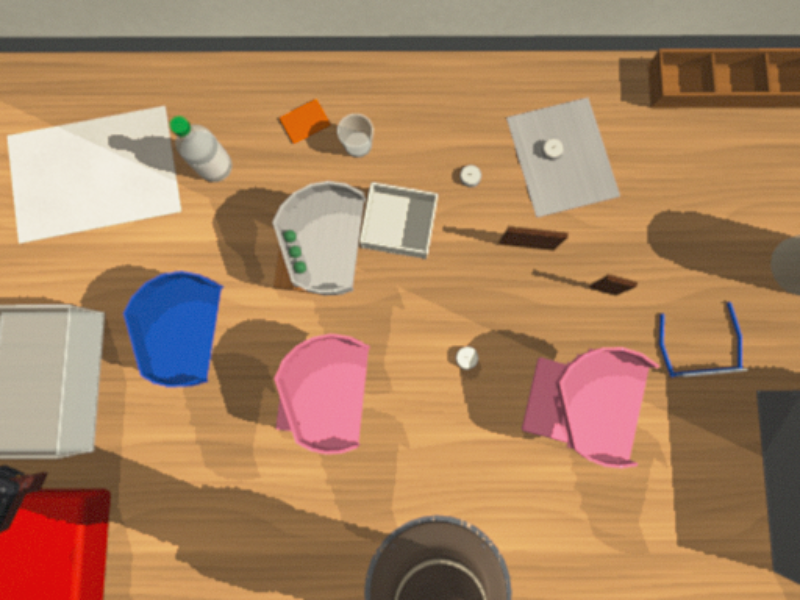

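The top view shows the grey bowl with three green marbles at (320,240). Its lip faces right towards -y world, and the tray is at (400,220) at the lip's far-x end. There are two dark cards: A at (535,238) top / (270,305) scene looks wider, and B at (613,284) top / (250,250) scene looks narrower. I'll measure both and confirm in a crop.

```bash
python3 - <<'E'
from h import *
for n,rois in (("top",{"A":(310,135,375,168),"B":(365,165,415,195)}),("scene",{"A":(150,165,192,228),"B":(148,138,175,185)})):
    f=np.load(n+".npz");im,P=f["im"],f["P"]
    hsv=cv2.cvtColor(im,cv2.COLOR_RGB2HSV)
    for k,(a,b,c,e) in rois.items():
        m=np.zeros(im.shape[:2],bool);m[b:e,a:c]=True
        m&=(P[...,2]>.012)&(hsv[...,2]<130)&(P[...,2]<.1)
        q=P[m]
        for nm,t in (("all",q),("top",q[q[:,2]>.08])):
            if len(t)<5: print(n,k,nm,len(t));continue
            (cx,cy),(w,h),an=cv2.minAreaRect(t[:,:2].astype(np.float32))
            print(n,k,nm,len(t),np.round([cx,cy,w,h],4),round(an,1),"z",np.round([t[:,2].min(),t[:,2].max()],3))
f=np.load("top.npz");im,P=f["im"],f["P"];hsv=cv2.cvtColor(im,cv2.COLOR_RGB2HSV)
z=P[...,2]
roi=np.zeros(z.shape,bool);roi[110:192,170:236]=True
q=P[roi&(z>.085)]; print("bowl",len(q))
# floor near lip
g=(hsv[...,0]>45)&(hsv[...,0]<80)&(hsv[...,1]>100)&roi
print("marbles z",np.round([P[g].mean(0),P[g].min(0),P[g].max(0)],3))
for r in range(116,192,6):
    row=[(u,np.round(P[r,u],3)) for u in range(215,240) if z[r,u]>.085]
    print(r,row[-1] if row else None)
tr=np.zeros(z.shape,bool);tr[112:170,226:285]=True
t=P[tr&(z>.037)&(z<.055)]
print("tray",len(t),cv2.minAreaRect(t[:,:2].astype(np.float32)))
A=cv2.resize(im[130:200,300:420,::-1],(720,420),interpolation=cv2.INTER_CUBIC);cv2.imwrite("pics/c1.png",A)
A=cv2.resize(np.load("scene.npz")["im"][130:300,130:350,::-1],(776,600),interpolation=cv2.INTER_CUBIC);cv2.imwrite("pics/c2.png",A)
E
```

```text
top A all 426 [ 0.5906 -0.1676  0.1005  0.0104] 82.0 z [0.012 0.094]
top A top 159 [ 0.5908 -0.1672  0.0991  0.0092] 82.8 z [0.08  0.094]
top B all 224 [ 0.5089 -0.3016  0.0497  0.0096] 74.8 z [0.012 0.093]
top B top 84 [ 0.5091 -0.3017  0.0494  0.009 ] 74.3 z [0.081 0.093]
scene A all 769 [ 0.5627 -0.2252  0.2297  0.0424] 63.4 z [0.012 0.095]
scene A top 181 [ 0.5925 -0.1669  0.1028  0.0118] 81.7 z [0.08  0.095]
scene B all 376 [ 0.5047 -0.2949  0.3169  0.0455] 49.0 z [0.012 0.095]
scene B top 154 [ 0.5518 -0.2474  0.1889  0.0294] 56.6 z [0.08  0.095]
bowl 3292
marbles z [[0.554 0.228 0.116]
 [0.522 0.214 0.112]
 [0.587 0.245 0.12 ]]
116 None
122 (230, array([0.647, 0.123, 0.136]))
128 (233, array([0.642, 0.118, 0.105]))
134 (234, array([0.344, 0.051, 0.978]))
140 (230, array([0.61 , 0.125, 0.104]))
146 (229, array([0.594, 0.128, 0.107]))
152 (229, array([0.579, 0.128, 0.102]))
158 (228, array([0.564, 0.13 , 0.101]))
164 (227, array([0.548, 0.133, 0.1  ]))
170 (226, array([0.533, 0.135, 0.099]))
176 (225, array([0.517, 0.137, 0.104]))
182 (225, array([0.502, 0.138, 0.098]))
188 (217, array([0.487, 0.157, 0.099]))
tray 293 ((0.6321384310722351, 0.06269560009241104), (0.12001694738864899, 0.11188846081495285), 79.65152740478516)
```

View pics/c2.png

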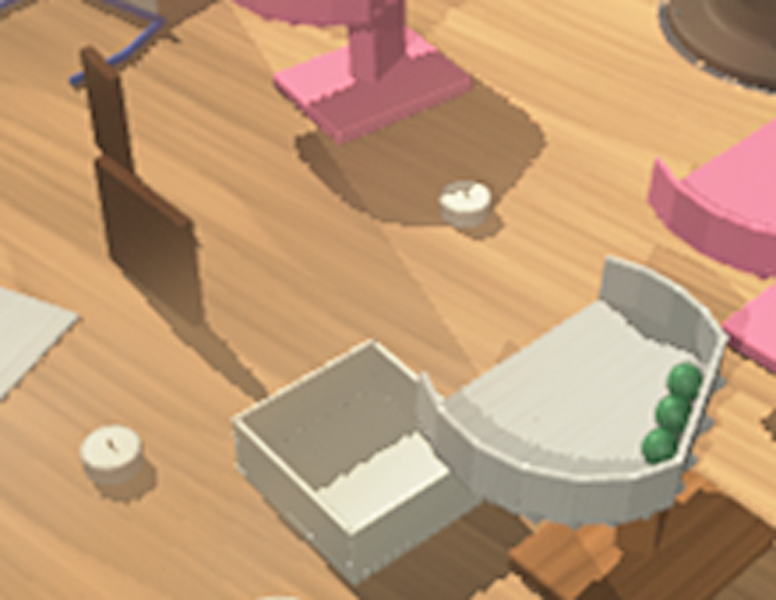

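The enlarged crop confirms it. The front card (scene ~(271,305)) is about 100 mm wide, measured 0.1005 × 0.0104 m, so it's the wanted one. The card behind it measures 0.050 m wide and isn't wanted. Now I'll refine the lip frame while starting the move.

```bash
python3 - <<'E'
from h import *
from scipy.optimize import least_squares
f=np.load("top.npz");im,P=f["im"],f["P"];z=P[...,2]
roi=np.zeros(z.shape,bool);roi[110:192,170:242]=True
m=roi&(z>.124)&(z<.15)
q=P[m];print(len(q),q[:,2].max())
fl=P[roi&(z>.09)&(z<.108)]
e=np.array([(.61,.125),(.594,.128),(.579,.128),(.564,.130),(.548,.133),(.533,.135),(.517,.137),(.502,.138)])
vx,vy,x0,y0=cv2.fitLine(e.astype(np.float32),cv2.DIST_HUBER,0,.001,.001).ravel()
if vx<0:vx,vy=-vx,-vy
ly=np.array([vx,vy]);lx=np.array([vy,-vx]);print("ly",ly,np.degrees(np.arctan2(vy,vx)))
# rim top in lip coordinates
Q=q[:,:2]-[x0,y0];X=Q@lx;Y=Q@ly
top=q[:,2]>.128
print("rim X range",X[top].min(),X[top].max(),"Y",Y[top].min(),Y[top].max())
w=top&(X>-.09)
r=least_squares(lambda p:np.hypot(X[w]-p[0],Y[w]-p[1])-p[2],[-.045,0,.087],loss="soft_l1",f_scale=.002)
print("circle",r.x,np.std(r.fun)); print("lip mid world",np.array([x0,y0])+ly*r.x[1])
g=roi&(cv2.cvtColor(im,cv2.COLOR_RGB2HSV)[...,1]>120)&(im[...,1]>im[...,0]+15)
G=P[g][:,:2]-[x0,y0];print("marbles Y mid-range",(G@ly).min(),(G@ly).max(),"X",(G@lx).mean())
A=np.c_[fl[:,:2],np.ones(len(fl))];c=np.linalg.lstsq(A,fl[:,2],rcond=None)[0];print("floor",c,"x-slope deg",np.degrees(c[:2]@lx),np.degrees(c[:2]@ly))
E
```

```text
332 0.13906434781266142
ly [ 0.99243927 -0.12273662] -7.0500665
rim X range -0.13292685741190333 0.0022474192764282953 Y -0.07559345355127396 0.10278029919622128
circle [-0.04582985  0.0128213   0.08691955] 0.0014650091079568123
lip mid world [0.56859936 0.13017636]
marbles Y mid-range -0.04465127943784449 0.014916221078118257 X -0.09695501355069103
floor [ 0.02222264 -0.05818644  0.09774444] x-slope deg 3.1523551772738703 1.6728207168415767
```

Emit:
jog_arm(
  deltas="0.018 -0.037 0 0 0 -7 0;0.018 -0.037 0 0 0 -7 0;0.018 -0.037 0 0 0 -7 0;0.018 -0.037 0 0 0 -7 0;0.018 -0.037 0 0 0 -7 0;0.018 -0.037 0 0 0 -7 0;0.018 -0.037 0 0 0 -7 0;0.018 -0.037 0 0 0 -7 0",
)

```text
t: 0.77
eef_pos: [0.3806, 0.2806, 0.2395]
tcp_rot: [-0.0, 0.633, 0.774, -0.0]
contact_force: [0.5, 0.6, 0.4]
width: 1.001
grasp_force: 0.0
```

The lip middle comes out at (0.5686, 0.130), with the lip y axis at -7°. The fitted circle centre lies 46 mm inside the edge against 45 expected, which agrees.

Emit:
jog_arm(
  deltas="0.0175 -0.037 0 0 0 -7 0;0.0175 -0.037 0 0 0 -7 0;0.0175 -0.037 0 0 0 -5.3 0;0.0175 -0.037 0 0 0 0 0;0.0175 -0.037 0 0 0 0 0;0.0175 -0.037 0 0 0 0 0;0.0175 -0.037 0 0 0 0 0;0.0175 -0.037 0 0 0 0 0",
)

```text
t: 1.43
eef_pos: [0.5207, -0.0152, 0.2397]
tcp_rot: [-0.0, 0.752, 0.659, 0.0]
contact_force: [0.1, 1.0, -0.7]
width: 1.001
grasp_force: 0.0
```

Emit:
jog_arm(
  deltas="0.0175 -0.037 0 0 0 0 0;0.0175 -0.037 0 0 0 0 0;0.0175 -0.037 0 0 0 0 0;0.001 -0.005 0 0 0 0 0;0 0 0 0 0 0 0;0 0 0 0 0 0 0",
)

```text
t: 1.93
eef_pos: [0.5733, -0.1291, 0.239]
tcp_rot: [-0.001, 0.752, 0.659, -0.0]
contact_force: [-0.1, 1.2, -0.8]
width: 1.002
grasp_force: 0.0
```

```bash
python3 - <<'E'
from h import *
s=state();Rm=R.from_quat(s["tcp_rot"],scalar_first=True).as_matrix()
print(s["t"],s["eef_pos"],np.degrees(np.arctan2(Rm[1,1],Rm[0,1])),Rm[:,2],s["qpos"])
im,d=grab_frame("wrist");cv2.imwrite("pics/w1.png",im[...,::-1])
im,d=grab_frame("top");P=pts("top",d);a=P[130:170,310:375].reshape(-1,3);t=a[(a[:,2]>.08)&(a[:,2]<.1)]
print(len(t))
if len(t)>20: print(cv2.minAreaRect(t[:,:2].astype(np.float32)))
E
```

```text
1.9333 [ 0.57333134 -0.12914545  0.23897774] -7.573336949292246 [-1.45378603e-03  4.02986650e-04 -9.99998862e-01] [-0.30131875  0.38354739  0.58916246  1.72016225 -0.2342699   1.11039041
  0.22730252]
34
((0.5957198739051819, -0.12802204489707947), (0.01957446150481701, 0.009150423109531403), 89.59185791015625)
```

View pics/w1.png

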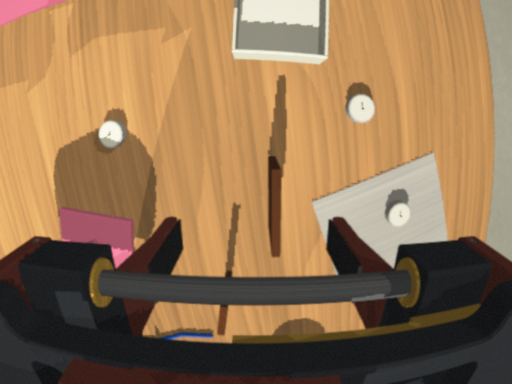

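The wrist view shows the card edge-on from (273,157) to (276,255), aligned with the jaws. The narrower one is at (225,300), lower left and clear of the fingers. Next I'll shift over the card, check its position, then go down.

Emit:
jog_arm(
  deltas="0.009 -0.019 0 0 0 0 0;0.009 -0.019 0 0 0 0 0;0 0 -0.03 0 0 0 0;0 0 -0.03 0 0 0 0;0 0 0 0 0 0 0;0 0 0 0 0 0 0",
)

```text
t: 2.53
eef_pos: [0.591, -0.1653, 0.1789]
tcp_rot: [-0.001, 0.751, 0.66, -0.001]
contact_force: [0.3, -0.2, -0.1]
width: 1.0
grasp_force: 0.0
```

```bash
python3 - <<'E'
from h import *
s=state();print(s["eef_pos"])
im,d=grab_frame("scene");P=pts("scene",d);hsv=cv2.cvtColor(im,cv2.COLOR_RGB2HSV)
a=P[160:235,145:195].reshape(-1,3);v=hsv[160:235,145:195,2].ravel();t=a[(a[:,2]>.08)&(a[:,2]<.096)&(v<130)&(a[:,1]>-.23)]
print(len(t),cv2.minAreaRect(t[:,:2].astype(np.float32)) if len(t)>5 else 0)
E
```

```text
[ 0.59104693 -0.16528381  0.17893076]
180 ((0.5912761688232422, -0.16667971014976501), (0.10174418985843658, 0.012504554353654385), 83.03985595703125)
```

Emit:
jog_arm(
  deltas="0 -0.0015 -0.03 0 0 0 0;0 0 -0.03 0 0 0 0;0 0 -0.03 0 0 0 0;0 0 -0.02 0 0 0 0;0 0 -0.007 0 0 0 0;0 0 0 0 0 0 0;0 0 0 0 0 0 0",
)

```text
t: 3.17
eef_pos: [0.5931, -0.1689, 0.0645]
tcp_rot: [0.001, 0.752, 0.659, 0.001]
contact_force: [0.1, -0.2, 0.6]
width: 0.997
grasp_force: 0.0
```

Emit:
jog_arm(
  deltas="0 0 0 0 0 0 1;0 0 0 0 0 0 1;0 0 0 0 0 0 1;0 0 0 0 0 0 1;0 0 0 0 0 0 1;0 0 0 0 0 0 1;0 0 0 0 0 0 1;0 0 0 0 0 0 1",
  newtons=35,
)

```text
t: 3.83
eef_pos: [0.5918, -0.1689, 0.0626]
tcp_rot: [-0.0, 0.752, 0.659, -0.0]
contact_force: [-1.1, 0.3, -0.1]
width: 0.432
grasp_force: 0.0
```

Emit:
jog_arm(
  deltas="0 0 0 0 0 0 1;0 0 0 0 0 0 1;0 0 0 0 0 0 1;0 0 0 0 0 0 1;0 0 0 0 0 0 1;0 0 0 0 0 0 1;0 0 0 0 0 0 1;0 0 0 0 0 0 1",
)

```text
t: 4.5
eef_pos: [0.5918, -0.1689, 0.0626]
tcp_rot: [-0.0, 0.752, 0.659, -0.0]
contact_force: [0.7, 0.2, -1.5]
width: 0.113
grasp_force: 35.0
```

Emit:
jog_arm(
  deltas="0 0 0.02 0 0 0 1;0 0 0.03 0 0 0 1;0 0 0.03 0 0 0 1;0 0 0.03 0 0 0 1;0 0 0.03 0 0 0 1;0 0 0.03 0 0 0 1;0 0 0 0 0 0 1",
)

```text
t: 5.08
eef_pos: [0.5942, -0.1702, 0.2388]
tcp_rot: [0.003, 0.752, 0.659, 0.003]
contact_force: [-0.1, -0.5, -0.1]
width: 0.116
grasp_force: 35.0
```

Emit:
jog_arm(
  deltas="-0.0028 0.0243 0 0 0 7 1;-0.0028 0.0243 0 0 0 7 1;-0.0028 0.0243 0 0 0 7 1;-0.0028 0.0243 0 0 0 7 1;-0.0028 0.0243 0 0 0 7 1;-0.0028 0.0243 0 0 0 7 1;-0.0028 0.0243 0 0 0 7 1;-0.0028 0.0243 0 0 0 7 1",
)

```text
t: 5.75
eef_pos: [0.569, 0.0266, 0.2324]
tcp_rot: [-0.0, 0.352, 0.936, 0.0]
contact_force: [0.4, -0.1, -1.1]
width: 0.113
grasp_force: 35.0
```

Emit:
jog_arm(
  deltas="-0.0028 0.0243 0 0 0 7 1;-0.0028 0.0243 0 0 0 7 1;-0.0028 0.0243 0 0 0 7 1;-0.0028 0.0243 0 0 0 7 1;-0.0028 0.0243 0 0 0 6.6 1;0 0 0 0 0 0 1;0 0 0 0 0 0 1",
)

```text
t: 6.33
eef_pos: [0.5549, 0.1484, 0.2321]
tcp_rot: [-0.0, 0.059, 0.998, 0.0]
contact_force: [0.6, -0.9, -0.7]
width: 0.11
grasp_force: 35.0
```

```bash
cat > m.py <<'E'
from h import *
def meas(tag=None):
    s=state();Rm=R.from_quat(s["tcp_rot"],scalar_first=True).as_matrix()
    print(round(s["t"],2),s["eef_pos"],np.degrees(np.arctan2(Rm[1,1],Rm[0,1])),np.round(Rm[:,2],3),np.round(s["contact_force"],1))
    im,d=grab_frame("scene");P=pts("scene",d);hsv=cv2.cvtColor(im,cv2.COLOR_RGB2HSV)
    z0=s["eef_pos"][2]-.063
    m=(hsv[...,2]<120)&(hsv[...,0]<20)&(P[...,2]>z0-.01)&(P[...,2]<z0+.1)&(np.hypot(P[...,0]-s["eef_pos"][0],P[...,1]-s["eef_pos"][1])<.09)
    lx=np.array([-.1227,-.9924]);ly=np.array([.9924,-.1227]);o=np.array([.5686,.1302])
    for lo,hi in((0,.03),(.03,.06),(.06,.09)):
        t=P[m&(P[...,2]>z0+lo)&(P[...,2]<z0+hi)]
        if len(t)>8:
            Q=t[:,:2]-o;X,Y=Q@lx,Q@ly;print("z+",lo,len(t),"x",np.round(np.percentile(X,[5,50,95]),4),"y",np.round(np.percentile(Y,[1,99]),4),"slope deg",np.degrees(np.polyfit(Y,X,1)[0]))
    if tag: cv2.imwrite(f"pics/{tag}.png",cv2.resize(im[130:300,150:370,::-1],(776,600),interpolation=cv2.INTER_CUBIC))
    return im,P
E
python3 -c "
from m import *
meas('p1')"
```

```text
6.33 [0.55492689 0.14844522 0.23213495] 83.20704658575701 [-0.001  0.    -1.   ] [ 0.6 -0.9 -0.7]
z+ 0 372 x [-0.0217 -0.0202 -0.0166] y [-0.0638  0.0329] slope deg 0.6117570551298861
z+ 0.03 377 x [-0.029  -0.0205 -0.0188] y [-0.0639  0.0326] slope deg 0.2452875715412629
z+ 0.06 375 x [-0.0311 -0.0209 -0.0186] y [-0.063   0.0291] slope deg 1.313400955506496
```

View pics/p1.png

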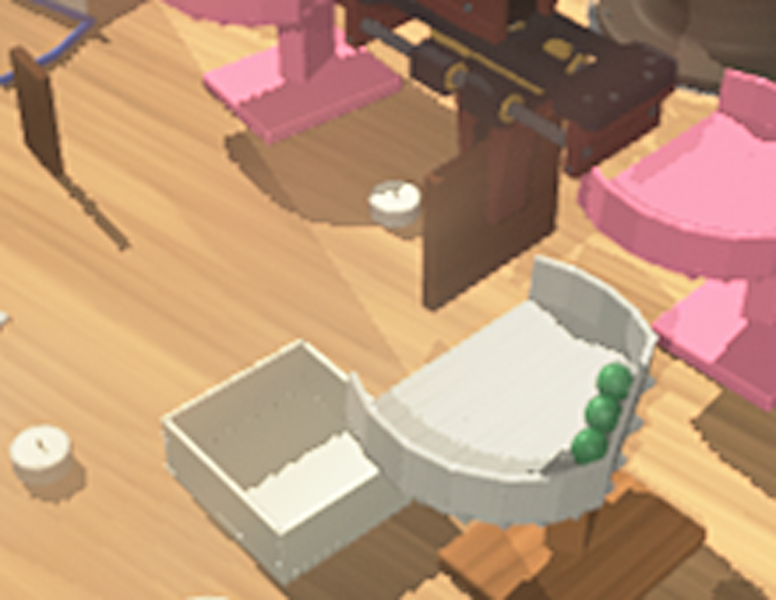

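The picture shows the card (425–555, 100–305) parallel to the lip. Its centre measures about x=-15 mm, y=-15 mm, so I'll nudge it 3 mm outward and lower it.

Emit:
jog_arm(
  deltas="0 -0.003 -0.02 0 0 0 1;0 0 -0.02 0 0 0 1;0 0 -0.015 0 0 0 1;0 0 -0.005 0 0 0 1;0 0 0 0 0 0 1;0 0 0 0 0 0 1",
)

```text
t: 6.88
eef_pos: [0.5558, 0.1431, 0.173]
tcp_rot: [0.0, 0.061, 0.998, -0.0]
contact_force: [1.3, 0.2, -0.1]
width: 0.115
grasp_force: 35.0
```

Emit:
jog_arm(
  deltas="0 0 -0.003 0 0 0 1;0 0 -0.003 0 0 0 1;0 0 -0.002 0 0 0 1;0 0 -0.002 0 0 0 1;0 0 0 0 0 0 1;0 0 0 0 0 0 1",
)

```text
t: 7.38
eef_pos: [0.5559, 0.1439, 0.163]
tcp_rot: [0.001, 0.06, 0.998, 0.0]
contact_force: [1.2, -1.3, 1.9]
width: 0.115
grasp_force: 35.0
```

```bash
python3 -c "
from m import *
meas('p2')"
```

```text
7.38 [0.55592047 0.14392536 0.1629795 ] 83.0746144633771 [ 0.001  0.    -1.   ] [ 1.2 -1.3  1.9]
z+ 0 334 x [-0.0171 -0.0157 -0.012 ] y [-0.0658  0.034 ] slope deg 0.48741606108953905
z+ 0.03 354 x [-0.0244 -0.016  -0.0114] y [-0.0648  0.0342] slope deg 0.9826206646418173
z+ 0.06 363 x [-0.0265 -0.0162 -0.0095] y [-0.0582  0.0344] slope deg 4.388496875520348
```

Emit:
jog_arm(
  deltas="0 0 -0.003 0 0 0 1;0 0 -0.003 0 0 0 1;0 0 -0.003 0 0 0 1;0 0 -0.003 0 0 0 1;0 0 -0.002 0 0 0 1;0 0 -0.002 0 0 0 1;0 0 -0.002 0 0 0 1;0 0 0 0 0 0 1",
)

```text
t: 8.1
eef_pos: [0.5573, 0.1446, 0.1461]
tcp_rot: [0.002, 0.06, 0.998, 0.001]
contact_force: [2.3, -0.9, 12.5]
width: 0.111
grasp_force: 35.0
```

```bash
python3 -c "
from m import *
im,P=meas('p3')
hsv=cv2.cvtColor(im,cv2.COLOR_RGB2HSV)
g=((hsv[...,0]>45)&(hsv[...,0]<80)&(hsv[...,1]>100)).astype(np.uint8)
n,l,st,c=cv2.connectedComponentsWithStats(g)
for i in range(1,n):
  if st[i,4]>15: print(st[i,4],c[i],np.round(P[l==i].mean(0),3))
"
```

```text
8.1 [0.55728235 0.14457789 0.14610431] 83.07704695247395 [ 0.004  0.002 -1.   ] [ 2.3 -0.9 12.5]
z+ 0 263 x [-0.018  -0.0167 -0.0129] y [-0.0647  0.0339] slope deg 0.8954214767449152
z+ 0.03 341 x [-0.0253 -0.0167 -0.0123] y [-0.0646  0.0346] slope deg 1.2055765875488167
z+ 0.06 337 x [-0.0274 -0.0172 -0.01  ] y [-0.0552  0.0355] slope deg 4.3860493470681
366 [350.28142077 345.17486339] [0.744 0.404 0.166]
```

View pics/p3.png

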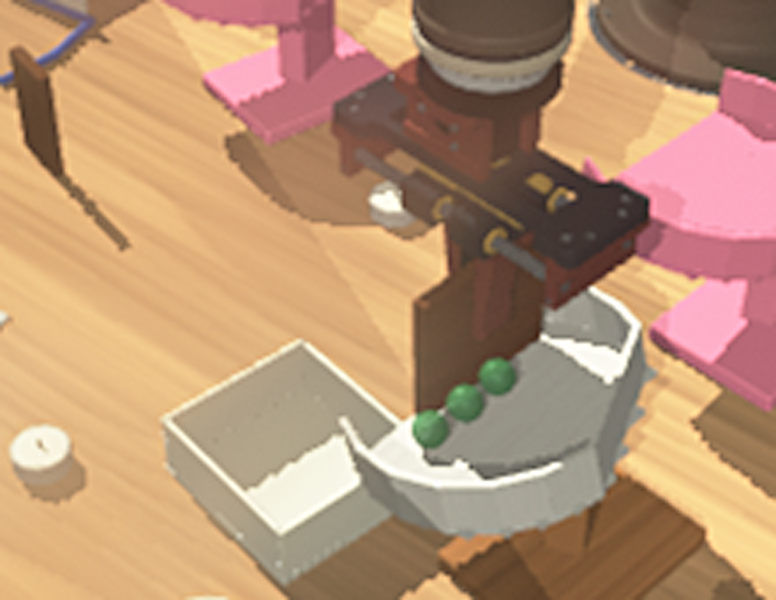

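The bowl is tipped to its stop (12.5 N). The three marbles at (430,428), (465,402) and (497,376) are rolling along the card towards the gap, so I'll ease off 1 mm and hold.

Emit:
jog_arm(
  deltas="0 0 0.001 0 0 0 1;0 0 0 0 0 0 1;0 0 0 0 0 0 1;0 0 0 0 0 0 1;0 0 0 0 0 0 1;0 0 0 0 0 0 1;0 0 0 0 0 0 1;0 0 0 0 0 0 1",
)

```text
t: 8.82
eef_pos: [0.5566, 0.1442, 0.1463]
tcp_rot: [0.001, 0.06, 0.998, 0.0]
contact_force: [2.3, 0.2, 7.6]
width: 0.111
grasp_force: 35.0
```

Emit:
jog_arm(
  deltas="0 0 0 0 0 0 1;0 0 0 0 0 0 1;0 0 0 0 0 0 1;0 0 0 0 0 0 1;0 0 0 0 0 0 1;0 0 0 0 0 0 1;0 0 0 0 0 0 1;0 0 0 0 0 0 1",
)

```text
t: 9.48
eef_pos: [0.5566, 0.1442, 0.1463]
tcp_rot: [0.001, 0.06, 0.998, 0.0]
contact_force: [2.9, -1.8, 6.6]
width: 0.11
grasp_force: 35.0
```

```bash
cat >> m.py <<'E'
def marbles():
    tc=np.array([.6321,.0627]);a=np.radians(-10.35);tx=np.array([np.cos(a),np.sin(a)]);ty=np.array([-tx[1],tx[0]])
    for n in("scene","top"):
        im,d=grab_frame(n);P=pts(n,d);hsv=cv2.cvtColor(im,cv2.COLOR_RGB2HSV)
        g=((hsv[...,0]>45)&(hsv[...,0]<80)&(hsv[...,1]>90)).astype(np.uint8)
        k,l,st,c=cv2.connectedComponentsWithStats(g)
        for i in range(1,k):
            if st[i,4]>5:
                p=P[l==i].mean(0);print(n,st[i,4],np.round(c[i]),np.round(p,3),"tray",np.round([(p[:2]-tc)@tx,(p[:2]-tc)@ty],3))
E
python3 -c "
from m import *
meas('p4');marbles()"
```

```text
9.48 [0.55662639 0.14421285 0.14630195] 83.07278744684369 [ 0.002  0.001 -1.   ] [ 2.9 -1.8  6.6]
z+ 0 325 x [-0.0175 -0.0161 -0.0122] y [-0.0641  0.0339] slope deg 0.7958887443243319
z+ 0.03 334 x [-0.0249 -0.0163 -0.0122] y [-0.0646  0.034 ] slope deg 1.2165375980437363
z+ 0.06 348 x [-0.0269 -0.0167 -0.0107] y [-0.058   0.0357] slope deg 4.410246945419457
scene 368 [350. 345.] [0.744 0.404 0.166] tray [0.049 0.356]
top 128 [115.  80.] [0.739 0.398 0.174] tray [0.045 0.349]
top 11 [242. 143.] [0.62  0.097 0.044] tray [-0.018  0.031]
top 20 [260. 145.] [0.62  0.05  0.024] tray [-0.009 -0.015]
top 21 [261. 156.] [0.578 0.047 0.07 ] tray [-0.05  -0.025]
```

View pics/p4.png

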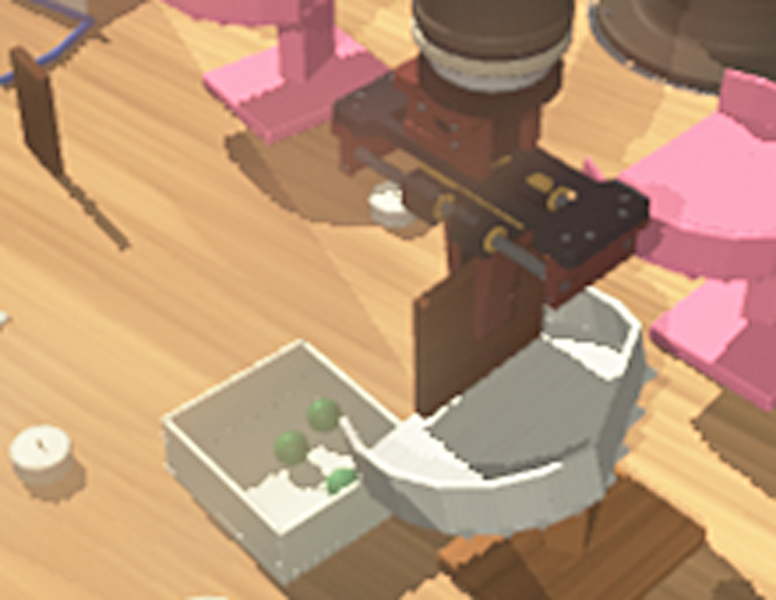

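All three marbles, at (323,413), (290,447) and (342,481), lie in the tray. I'll raise the card slowly so the bowl rocks back, then set it down at about (0.556, -0.12), which is clear table.

Emit:
jog_arm(
  deltas="0 0 0.004 0 0 0 1;0 0 0.004 0 0 0 1;0 0 0.004 0 0 0 1;0 0 0.004 0 0 0 1;0 0 0.006 0 0 0 1;0 0 0.02 0 0 0 1;0 0 0.03 0 0 0 1;0 0 0.03 0 0 0 1",
)

```text
t: 10.3
eef_pos: [0.5537, 0.144, 0.2476]
tcp_rot: [-0.002, 0.06, 0.998, -0.001]
contact_force: [0.8, -0.0, -0.7]
width: 0.111
grasp_force: 35.0
```

Emit:
jog_arm(
  deltas="0 -0.033 0 0 0 0 1;0 -0.033 0 0 0 0 1;0 -0.033 0 0 0 0 1;0 -0.033 0 0 0 0 1;0 -0.033 0 0 0 0 1;0 -0.033 0 0 0 0 1;0 -0.033 0 0 0 0 1;0 -0.033 0 0 0 0 1",
)

```text
t: 10.97
eef_pos: [0.5543, -0.1208, 0.2474]
tcp_rot: [-0.001, 0.06, 0.998, 0.0]
contact_force: [-0.2, -0.7, -0.7]
width: 0.113
grasp_force: 35.0
```

Emit:
jog_arm(
  deltas="0 0 0 0 0 0 1;0 0 -0.03 0 0 0 1;0 0 -0.03 0 0 0 1;0 0 -0.03 0 0 0 1;0 0 -0.03 0 0 0 1;0 0 -0.03 0 0 0 1;0 0 0 0 0 0 1;0 0 0 0 0 0 1",
)

```text
t: 11.63
eef_pos: [0.5539, -0.1193, 0.0966]
tcp_rot: [-0.002, 0.06, 0.998, 0.0]
contact_force: [-0.1, -0.5, -0.4]
width: 0.113
grasp_force: 35.0
```

```bash
python3 -c "
from m import *
meas();marbles()"
```

```text
11.63 [ 0.55390587 -0.11930431  0.09657728] 83.09165584576192 [-0.005  0.001 -1.   ] [-0.1 -0.5 -0.4]
z+ 0 248 x [0.2436 0.2457 0.249 ] y [-0.0322  0.0624] slope deg 0.5046561671632113
z+ 0.03 320 x [0.2373 0.2452 0.2492] y [-0.0321  0.0632] slope deg 1.1914935005872123
z+ 0.06 264 x [0.2346 0.245  0.2518] y [0.0058 0.0647] slope deg 12.993108168623607
scene 368 [350. 345.] [0.744 0.404 0.166] tray [0.049 0.356]
top 129 [115.  80.] [0.742 0.4   0.168] tray [0.047 0.352]
top 27 [243. 144.] [0.624 0.095 0.024] tray [-0.014  0.031]
top 27 [259. 145.] [0.621 0.051 0.024] tray [-0.009 -0.013]
top 19 [261. 156.] [0.589 0.047 0.025] tray [-0.039 -0.023]
```

Emit:
jog_arm(
  deltas="0 0 -0.015 0 0 0 1;0 0 -0.01 0 0 0 1;0 0 -0.004 0 0 0 1;0 0 -0.003 0 0 0 1;0 0 -0.002 0 0 0 1;0 0 0 0 0 0 1;0 0 0 0 0 0 1",
)

```text
t: 12.37
eef_pos: [0.5557, -0.1201, 0.064]
tcp_rot: [0.0, 0.06, 0.998, -0.0]
contact_force: [-0.2, 0.2, -0.4]
width: 0.111
grasp_force: 35.0
```

Emit:
jog_arm(
  deltas="0 0 -0.0015 0 0 0 1;0 0 0 0 0 0 1;0 0 0 0 0 0 0.8;0 0 0 0 0 0 0.6;0 0 0 0 0 0 0.4;0 0 0 0 0 0 0.4;0 0 0 0 0 0 0.4;0 0 0 0 0 0 0.4",
)

```text
t: 13.03
eef_pos: [0.5554, -0.12, 0.0621]
tcp_rot: [-0.0, 0.06, 0.998, 0.0]
contact_force: [1.3, -0.3, -0.6]
width: 0.526
grasp_force: 0.0
```

Emit:
jog_arm(
  deltas="0 0 0 0 0 0 0.4;0 0 0 0 0 0 0.4;0 0 0.02 0 0 0 0.4;0 0 0.03 0 0 0 0.4;0 0 0.03 0 0 0 0.4;0 0 0.04 0 0 0 0.4;0 0 0.04 0 0 0 0.4;0 0 0 0 0 0 0.4",
)

```text
t: 13.7
eef_pos: [0.559, -0.1211, 0.2299]
tcp_rot: [0.006, 0.061, 0.998, -0.0]
contact_force: [1.5, -0.4, 0.0]
width: 0.598
grasp_force: 0.0
```

```bash
python3 - <<'E'
from m import *
s=state();print(s["t"],s["eef_pos"],s["width"]);marbles()
im,d=grab_frame("scene");P=pts("scene",d);cv2.imwrite("pics/e.png",cv2.resize(im[...,::-1],(800,600)))
E
```

```text
13.7 [ 0.55895594 -0.12109596  0.22992966] 0.5984467065039673
scene 366 [350. 345.] [0.747 0.404 0.169] tray [0.051 0.357]
top 124 [115.  80.] [0.739 0.398 0.175] tray [0.045 0.349]
top 24 [243. 144.] [0.623 0.096 0.024] tray [-0.015  0.031]
top 27 [259. 145.] [0.621 0.051 0.024] tray [-0.009 -0.013]
top 20 [261. 156.] [0.59  0.047 0.024] tray [-0.039 -0.023]
```

View pics/e.png

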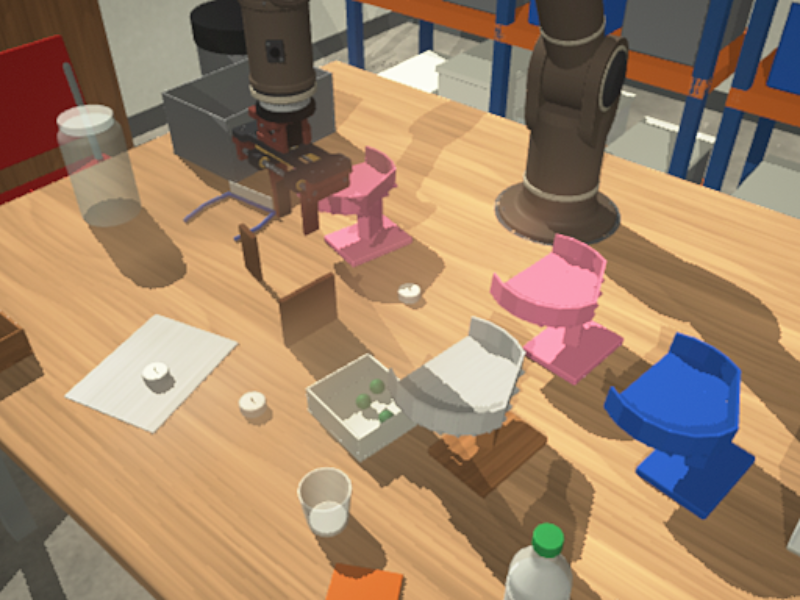

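The final view shows the card standing free on the table at (308,308). The bowl is back at rest at (470,385) and the three marbles are in the tray at (370,398).

```bash
python3 -c "
from cell import *
print(finish_job())"
```

```text
the job is handed in; nothing more can be done
None
```

The job is handed in at about 14 s of the 61 s allowed: all three marbles are in the tray, the bowl has rocked back to rest, and the wider card stands on the table clear of both (checked in the camera images; the hand-in returned no score).

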